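# Post a reject casting through the spring flap

## Task

Post the reject casting lying on the loading deck into the reject box: with one finger push down the bar of the box's self-closing flap and hold the flap open, and meanwhile with the other finger push the casting along the deck and through the opening, without lifting it and without pushing it onto the shut flap. Then let the flap close again. Leave the other castings on the bench alone.

Things in the scene. Friction and masses are not known exactly. Their poses are not given: they have to be found in the camera images.
- reject_box: Fixed grey sheet-metal reject box with a narrow loading deck before it. Origin on the bench, below point mouth; x = direction in which the casting is pushed (along the deck, into the opening), z up. Box: x 0 to 110 mm, y -66 to 100. Its opening, x 4 to 106, y -28 to 95, is covered by a spring flap flush with the deck. The air beside the deck (y 30 to 100, x below 0) is free.
- mouth (a point): Middle of the deck's inner edge, on deck level, 140 mm above the bench; here the opening begins. Axes as the box. The deck runs from x = -140 mm to 0, y -27 to 27, with a 12 mm high, 4 mm thick fence on each side from x = -128 on (48 mm free between the fences).
- flap (a joint): Flap angle in rad: 0 shut, grows as the flap swings down into the box, stop at 0.98. Its hinge pin runs along the box's x at y = 87, z = 152 mm (box frame). A spring shuts it: some 4 N on the bar start it moving, 7 N hold it at 0.85 rad; a casting's weight does not open it.
- bar (a point): Top of the flap's press bar, a round steel bar 12 mm thick, parallel to the box's x from x = -160 to 100 mm, beside and above the deck. This point: x = -80 and, flap shut, y = 55, z = 174 mm (box frame; 34 above the deck). Pressed 31 mm down, the flap is 0.9 rad open and the bar's top 3 mm above deck level, under 5 mm aside. A finger may press and slide anywhere along it.
- casting_mid (a point): Reject casting, a raw aluminium arm 91 mm long (its y, ends at +-45), 30 wide, about 60 g; round boss 25 across, 20 high at its +y end, smaller boss 17 across, 13 high at the other, web 9 high. It lies lengthwise on the deck between the fences, big boss away from the opening. Point: middle of length and width, 10 mm above its underside.
- spare_elbow_mid (a point): Loose elbow casting, 65 x 74 x 50 mm, on the bench, to be left alone; point at its centre.
- spare_arm_mid (a point): Loose arm casting of the same kind as the reject, but on the bench, to be left alone; point at its centre.
- spare_cap_mid (a point): Loose round cap casting, 68 x 70 x 21 mm, on the bench, to be left alone; point at its centre.
Mind the look-alikes: they are no part of the job. Leave any blue look-alike of the part that bears casting_mid alone.

How it is judged:
By the outcome, as a careful person would: the job done as asked, in the order asked, and still so for the second after the job is handed in, with the robot touching nothing.
It also fails if it takes over 45 s, if anything falls off the work surface, if the arm or the gripper's body presses on something with over 40 N, if the wrist force passes 120 N, or if a joint passes its speed limit or range.

## Robot

A 6-joint arm with a two-finger parallel gripper is mounted at the origin on a cart in front of the work surface, level with it; the furniture and walls round the work are solid. World frame = base frame: x ahead of the robot, y to its left, z up, the work surface at z = 0. Lengths are in m, angles in rad, forces in N, time in s.
With the tool pointing down it reaches from about 0.35 to 0.875 m from the base axis. Payload 15.5 kg.
Tool frame: the origin (TCP) lies at the very end of the fingers, on their centre line; the grasp point (between the pads) lies arm.grasp_offset behind it (arm.grasp_offset is the distance from the TCP to the grasp point, in m); z points along the fingers, y is the line along which they close (so a half turn about z gives the same grasp; the last joint's range is limited). The gripper opens to 85 mm and grips with 20 to 120 N. Pads are 22 mm wide; open, the fingers measure 114 mm over their backs; the gripper's body (76 mm by 85 mm) begins 54 mm behind the grasp point. The pads swing forward as they close: fully open they stand 13 mm farther back than shut.
Start: joints at [1.069, 0.494, 1.345, -0, 1.302, -0.096], TCP at [0.247, 0.574, 0.199] pointing down, gripper open.
Joint ranges: [-2.91, 2.91], [-0.82, 2.16], [0.22, 2.67], [-1.22, 4.37], [0.12, 2.79], [-3.08, 3.08]. Speed limits (rad/s): [1.89, 1.89, 2.57, 3.01, 3.01, 3.01].

## Interface

Orientations are given as a unit quaternion [x, y, z, w].
In Python, from workcell import arm, effector, solver, sensors, get_image, camera_params, ticket gives the robot as it stands. The module is installed in compiled form; this text tells all that it offers. Calls block until the motion is done:
- arm.movep(position, orientation): joint-space move of the TCP to a pose.
- arm.move_l(position, ori=None, max_speed=0.15, stop_force=None): straight line of the TCP; ori=None keeps the orientation; max_speed is the mean speed in m/s. With stop_force (N) it stops when the force on the tool has changed by that much, and returns True; else False.
- arm.move_joints(angles): joint-space move.
- effector.move_gripper(opening): finger opening in m; the grip force is fixed at half the most; returns when the fingers have stopped.
- arm.dwell(seconds).
- solver.ik(position, orientation): joint angles nearest the present ones, or None.
- sensors.observe(): the state.
- get_image(name): name is "scene" or "top" or "wrist"; returns the picture (420x560x3 uint8, red, green, blue); there is no depth.
- camera_params(name): a dict with "fx", "fy", "cx", "cy" (pixels), "eye" and "rotation" of the camera in the world. Camera axes: x right, y down, z forward; pixel columns grow to the right and rows downward; lengths in m; the calibration is good to about 2 mm. A picture is of the moment at which its call begins: read the wrist's pose just before it. camera_params takes no time and is no camera call; for the wrist camera it gives the pose at the moment of the call.
A pose or a line that the arm cannot do raises arm.IKError and nothing moves.
- ticket.sign_off(): hands the job in; it is judged then, once.
The state is a dict: "t": time; "q": joint angles; "qd": joint speeds; "joint_torque": joint torques, N m; "position": TCP position; "orientation": TCP orientation; "wrist_force": force on the tool from outside, world axes, zero at the start; "moment": the same for the moment, N m; "opening": finger opening in m; "grasp_force": force on a finger pad.
Only numpy, scipy, OpenCV 4.12 (cv2) and the standard library are available. Lean on these libraries where they do the work, as an engineer would, in place of code of your own. Each camera call takes 0.05 s, during which the arm holds its last target. There are 200 camera calls.

## Working session

There is one attempt and no reset: what is moved stays moved. The work goes in short steps, each a Python script; the robot and the scene stay as the last script left them, time stands still between calls to the robot, and variables do not carry over. Pictures are saved under pics/ and viewed, at most 10 in all, crops included, and the job is handed in when it is done.

```bash
mkdir -p pics
cat > h.py <<'E'
import numpy as np, cv2
from workcell import arm, effector, solver, sensors, get_image, camera_params, ticket
def snap(n,f):
    im=get_image(n); cv2.imwrite('pics/'+f,im[:,:,::-1]); return im
def ray(c,u,v):
    R=np.array(c['rotation']).reshape(3,3); return np.array(c['eye']),R@np.array([(u-c['cx'])/c['fx'],(v-c['cy'])/c['fy'],1])
def onplane(c,u,v,z):
    e,d=ray(c,u,v); return e+d*(z-e[2])/d[2]
def proj(c,p):
    R=np.array(c['rotation']).reshape(3,3); q=R.T@(np.array(p)-np.array(c['eye'])); return c['fx']*q[0]/q[2]+c['cx'],c['fy']*q[1]/q[2]+c['cy']
E
python3 - <<'E'
from h import *
a=snap('scene','s0.png');b=snap('top','t0.png')
for n in('scene','top'):print(n,camera_params(n))
s=sensors.observe();print(s['t'],s['position'],s['orientation'],s['opening'],arm.grasp_offset)
E
```

```text
scene {'fx': 492.6732430755621, 'fy': 492.6732430755621, 'cx': 269.67693955723905, 'cy': 206.37313044225442, 'eye': array([-0.65593795, -0.59793407,  0.89071663]), 'rotation': array([ 0.73359699, -0.4622173 ,  0.25426647, -0.42841475])}
top {'fx': 521.6150555178506, 'fy': 521.6150555178506, 'cx': 290.88254906296964, 'cy': 209.94855993308082, 'eye': array([ 0.42404612, -0.02682302,  1.4261949 ]), 'rotation': array([ 0.71168649, -0.70181763,  0.0203341 , -0.02325676])}
0.1 [0.24656254 0.57392031 0.19824585] [ 2.01534491e-01  9.79481252e-01 -5.46231223e-04 -1.66556596e-04] 0.08562844469669488 0.0187
```

View pics/s0.png

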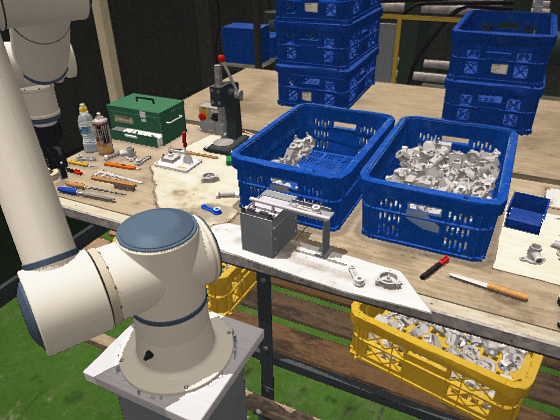

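View pics/t0.png

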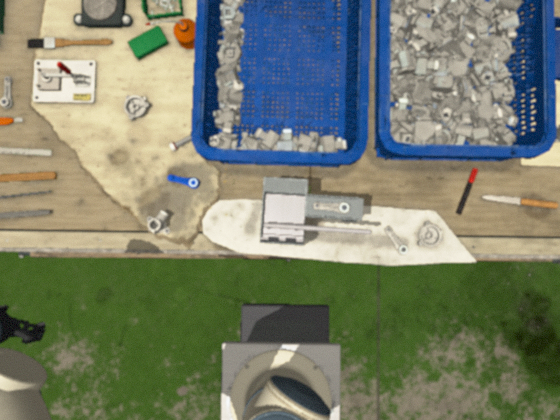

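The top view shows the reject candidate on the deck at (343,207), with its big boss to the right. There are two look-alikes: a bare arm on the bench at (396,240) and a blue arm at (183,181). The scene view also shows two of these, the bench arm at (356,275) and the blue one at (211,209). I choose the one on the deck, and I'll check it in one enlarged crop.

```bash
cat >> h.py <<'E'
from scipy.spatial.transform import Rotation as Rot
_cp=camera_params
def camera_params(n):
    c=dict(_cp(n)); c['rotation']=Rot.from_quat(c['rotation']).as_matrix(); return c
E
python3 - <<'E'
from h import *
im=cv2.imread('pics/t0.png');cv2.imwrite('pics/c1.png',cv2.resize(im[170:255,245:405],None,fx=5,fy=5,interpolation=cv2.INTER_CUBIC))
c=camera_params('top');print(c['rotation'])
for u,v in[(262,210),(308,210),(343,207),(396,240)]:print(onplane(c,u,v,.14))
E
```

```text
[[ 0.01407708 -0.99800244  0.06158702]
 [-0.99989406 -0.01382228  0.0045614 ]
 [-0.00370101 -0.06164471 -0.99809129]]
[0.50229481 0.05041571 0.14      ]
[ 0.50386879 -0.06322639  0.14      ]
[ 0.51249104 -0.14958462  0.14      ]
[ 0.43293394 -0.28054481  0.14      ]
```

View pics/c1.png

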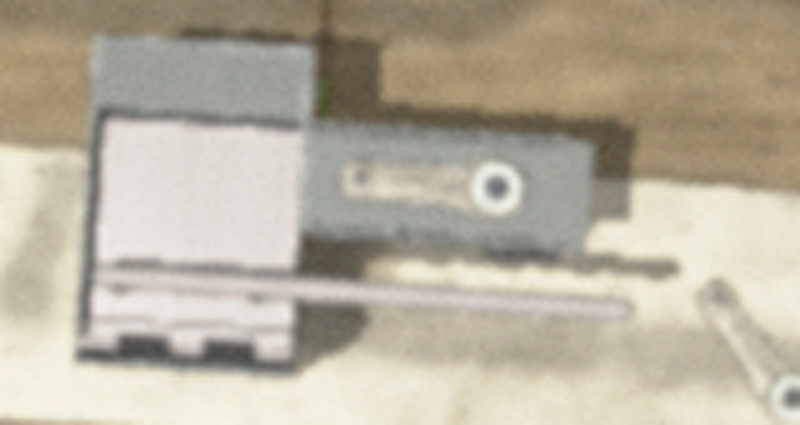

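The crop confirms it: the bare arm on the deck, with small boss at crop (358,178) and big boss at (497,187), lies between the fences and points at the flap. The bar runs from (95,272) to (632,310). Next I fit the box frame from its corners.

```bash
cat > fit.py <<'E'
from h import *
c=camera_params('top')
P=lambda u,v,z:onplane(c,u/5+245-.4,v/5+170-.4,z)
I=[(95,38),(318,42),(295,372),(78,358),(595,143),(590,250)]
B=np.array([(110,-66),(0,-66),(0,100),(110,100),(-140,-27),(-140,27)])/1e3
W=np.array([P(*i,.14)[:2] for i in I])
mb,mw=B.mean(0),W.mean(0);U,S,V=np.linalg.svd((B-mb).T@(W-mw));R=(V.T@np.diag([1,np.linalg.det(V.T@U.T)])@U.T);t=mw-R@mb
tob=lambda p:(R.T@(np.array(p)[:2]-t))*1e3
if __name__=='__main__':
    print('yaw',np.degrees(np.arctan2(R[1,0],R[0,0])),'mouth',t);print('res mm',((W-t)@R-B)*1e3)
    print('bar end(-160,55)',tob(P(632,310,.168)),'bar mid/box end',tob(P(303,288,.168)))
    print('casting small end',tob(P(340,178,.149)),'boss c',tob(P(497,187,.16)),'boss end',tob(P(523,188,.155)))
E
python3 fit.py
```

```text
yaw 87.07623822153082 mouth [ 0.51673525 -0.05947114]
res mm [[ 0.62717231  4.44152484]
 [ 0.11024645 -0.71335999]
 [ 1.11127593 -2.99529216]
 [-1.838829   -2.90777621]
 [ 0.26079306  1.57106505]
 [-0.27065874  0.60383847]]
bar end(-160,55) [-158.43219147   56.62836378] bar mid/box end [ 0.41365986 56.34669853]
casting small end [-14.70105209   0.71795061] boss c [-90.80241942   0.95556563] boss end [-103.96414782    0.25325792]
```

```bash
cat >> fit.py <<'E'
yaw=np.arctan2(R[1,0],R[0,0])
def W3(x,y,z): # box mm -> world
    p=R@np.array([x,y])/1e3+t; return np.array([p[0],p[1],z/1e3])
Q=[(Rot.from_euler('z',yaw+k*np.pi)*Rot.from_euler('x',np.pi)).as_quat() for k in(0,1)]
E
python3 - <<'E'
from fit import *
s=sensors.observe();p=s['position']
js=[solver.ik(W3(-130,27,300),q) for q in Q]
for j in js:print(None if j is None else np.round(j,2))
k=int(np.argmin([abs(j[5]) if j is not None else 9 for j in js]));print('k',k)
arm.move_l(p+[0.05,0,.12],max_speed=.15)
arm.movep(W3(-130,27,300),Q[k]);effector.move_gripper(.041)
cw=camera_params('wrist');im=snap('wrist','w1.png')
s=sensors.observe();print(s['t'],s['position'],s['opening'],np.round(s['q'],2),s['wrist_force'])
for b in[(0,-27,140),(0,27,140),(-140,-27,140),(-140,27,140),(-160,55,174),(0,55,174),(-104,0,150)]:print(b,np.round(proj(cw,W3(*b))))
E
```

```text
[-0.49  0.25  1.45  0.    1.44 -0.44]
[-0.49  0.25  1.45 -0.    1.44  2.71]
k 0
4.4417 [ 0.48314842 -0.18792635  0.30000593] 0.0408330452868723 [-0.49  0.25  1.45  0.    1.44 -0.44] [-0.58248379  0.88267058 -0.47097438]
(0, -27, 140) [350.  39.]
(0, 27, 140) [287.  39.]
(-140, -27, 140) [343. 198.]
(-140, 27, 140) [287. 198.]
(-160, 55, 174) [255. 229.]
(0, 55, 174) [251.  30.]
(-104, 0, 150) [317. 162.]
```

View pics/w1.png

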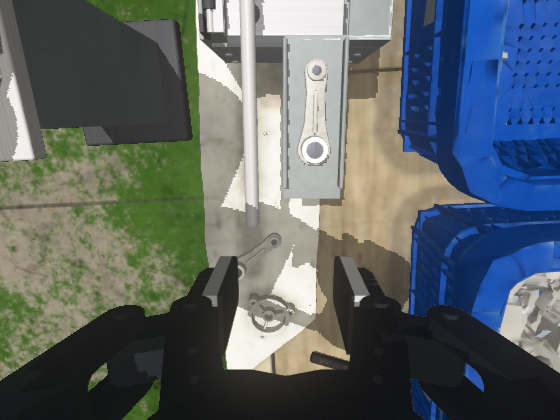

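The wrist view agrees with the fit to about 3 px. The deck's near corners are at (283,198) and (341,199), the bar end is at (252,226), and the boss end is at (314,164). I'll shift the frame 2.5 mm along +y, then touch the bar.

```bash
echo 't=t+R@np.array([0,.0025]);Q=Q[0]' >> fit.py
python3 - <<'E'
from fit import *
arm.move_l(W3(-130,27,200),Q,max_speed=.12)
f0=sensors.observe()['wrist_force']
hit=arm.move_l(W3(-130,27,155),Q,max_speed=.03,stop_force=3)
s=sensors.observe();print(hit,s['t'],s['position'],s['wrist_force']-f0,s['moment'])
snap('scene','s1.png');im=cv2.imread('pics/s1.png');cv2.imwrite('pics/s1c.png',cv2.resize(im[150:310,200:420],None,fx=3.5,fy=3.5,interpolation=cv2.INTER_CUBIC))
E
```

```text
False 7.075 [ 0.48070974 -0.18784646  0.15514232] [-0.42737217 -0.21545348  0.33633879] [ 0.04806723 -0.01000117  0.06162112]
```

View pics/s1c.png

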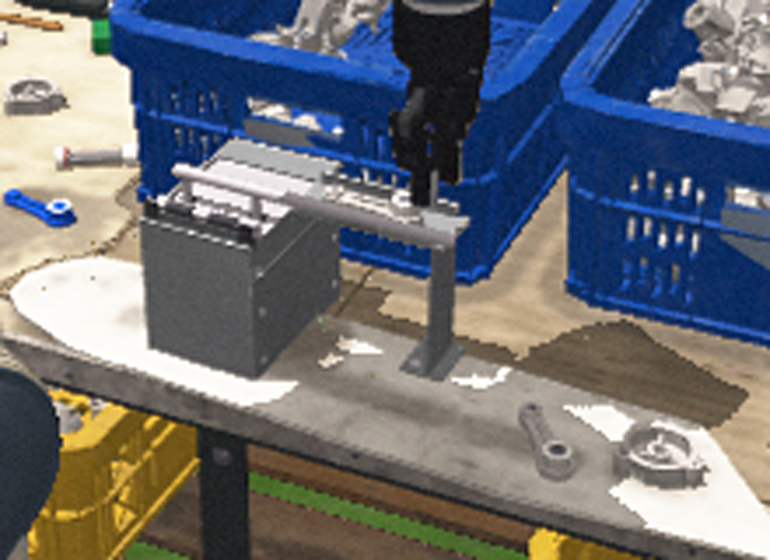

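No contact: either the near finger is beside the bar or the tips stand higher than the TCP. I'll look with the wrist camera.

Run:
```python
from fit import *
cw=camera_params('wrist');im=snap('wrist','w2.png');s=sensors.observe();p=s['position']
print('tcp px',proj(cw,p),'tcp box',tob(p))
for b in[(-130,54,174),(-160,55,174),(-60,55,174),(-140,27,140),(-140,-27,140)]:print(b,np.round(proj(cw,W3(*b))))
for y in(6.5,47.5,20+41+1):print(y,np.round(proj(cw,W3(-130,y,155))),np.round(proj(cw,W3(-130,y,162))))
```

```text
tcp px (np.float64(287.6146923295219), np.float64(247.44074460047807)) tcp box [-130.02187041   26.93595255]
(-130, 54, 174) [230. 262.]
(-160, 55, 174) [231. 318.]
(-60, 55, 174) [221. 107.]
(-140, 27, 140) [287. 254.]
(-140, -27, 140) [382. 255.]
6.5 [327. 247.] [328. 252.]
47.5 [248. 247.] [247. 252.]
62 [221. 247.] [218. 252.]
```

View pics/w2.png

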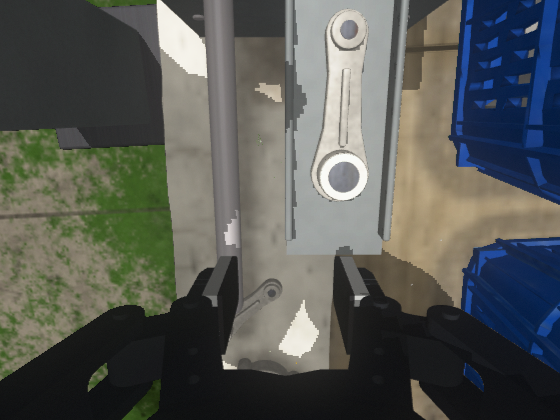

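The wrist view matches the frame: deck corners are at (287,253) and (381,253), and the near finger at (222,270) is over the bar (217–240). The tips look nearer the camera than the TCP, so I'll keep descending under the force guard.

Run:
```python
from fit import *
f0=sensors.observe()['wrist_force']
hit=arm.move_l(W3(-130,27,128),Q,max_speed=.03,stop_force=3)
s=sensors.observe();print(hit,s['t'],s['position'],s['wrist_force']-f0,s['moment'])
snap('scene','s2.png');im=cv2.imread('pics/s2.png');cv2.imwrite('pics/s2c.png',cv2.resize(im[175:235,250:350],None,fx=8,fy=8,interpolation=cv2.INTER_CUBIC))
```

```text
True 7.7667 [ 0.48094729 -0.18780808  0.13841402] [1.05588847 0.90685642 4.00578396] [ 0.0628931  -0.16398799  0.04274446]
```

View pics/s2c.png

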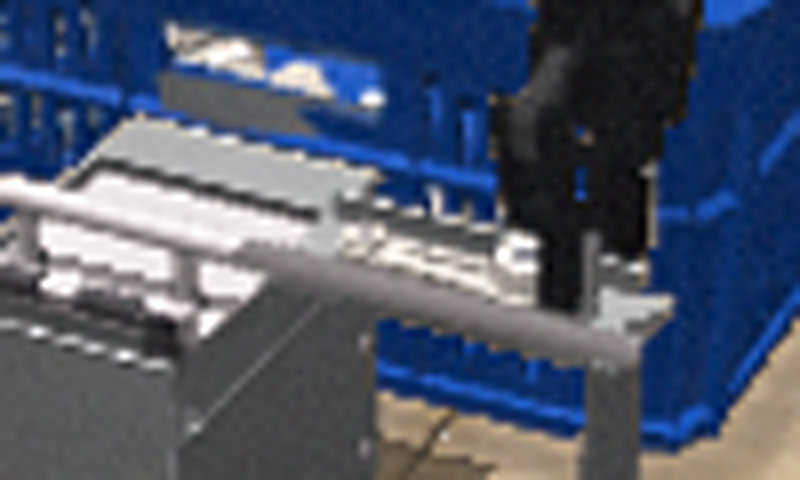

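Run:
```python
from fit import *
c=camera_params('scene')
f=lambda *b:np.round((np.array(proj(c,W3(*b)))-[250,175])*8+3.5)
for y in(47.5,54,62,0,7,-7):
  for x in(-141,-119): print(y,x,*[f(x,y,z) for z in(140,157,174)])
print('bar end top',f(-160,55,174),'bar bottom',f(-160,55,162),'deck corner',f(-140,27,140),f(-140,-27,140))
cw=camera_params('wrist');print(cw['fx'],cw['eye']-sensors.observe()['position'],cw['rotation'][:,2])
im=snap('wrist','w3.png');print(proj(cw,sensors.observe()['position']))
cv2.imwrite('pics/w3c.png',cv2.resize(im[200:400,180:400,::-1],None,fx=3,fy=3))
```

```text
47.5 -141 [595. 403.] [596. 362.] [598. 321.]
47.5 -119 [538. 388.] [539. 347.] [540. 306.]
54 -141 [587. 412.] [589. 371.] [590. 330.]
54 -119 [530. 397.] [531. 356.] [532. 315.]
62 -141 [578. 423.] [579. 382.] [581. 340.]
62 -119 [521. 407.] [522. 367.] [523. 325.]
0 -141 [648. 341.] [650. 300.] [651. 260.]
0 -119 [592. 326.] [593. 286.] [595. 246.]
7 -141 [640. 350.] [642. 309.] [644. 268.]
7 -119 [584. 335.] [586. 295.] [587. 254.]
-7 -141 [655. 332.] [657. 292.] [659. 251.]
-7 -119 [600. 317.] [601. 277.] [603. 237.]
bar end top [639. 344.] bar bottom [638. 373.] deck corner [615. 375.] [674. 306.]
356.31824985005585 [0.00244813 0.06605293 0.17502772] [-0.01495195 -0.26215184 -0.9649108 ]
(np.float64(287.4667108543712), np.float64(247.59068673602147))
```

View pics/w3c.png

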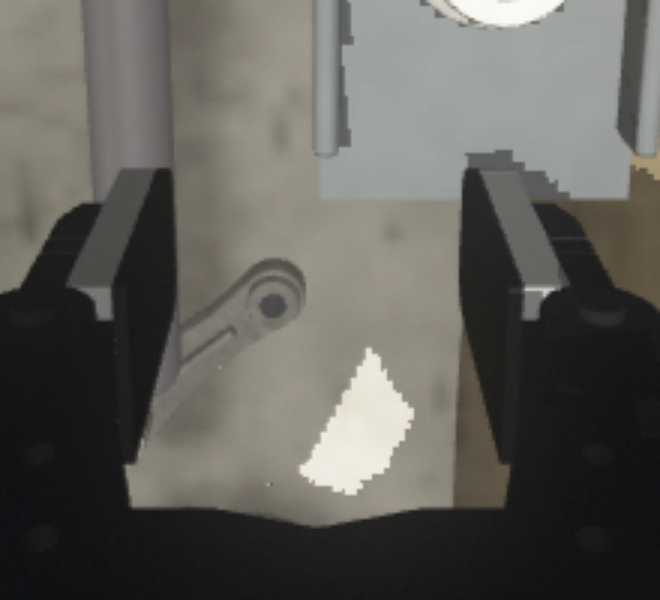

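The tips project to z≈174 mm in the scene view: the far tip at (590–645, 262) and the near tip at (540–585, 308). So the finger is standing on the bar top, and the tips lie about 36 mm behind the nominal TCP. The pads look only about 7 mm thick at the tip, so I'll check where they sit before recentring.

Run:
```python
from fit import *
cw=camera_params('wrist')
for n,u,v in[('L in',172,170),('L out',122,170),('R in',462,170),('R out',512,170),('barL',87,120),('barR',172,120)]:
    z=.174 if n[0]!='b' else .168
    print(n,np.round(tob(onplane(cw,u/3+180,v/3+200,z)),1))
# lift, reopen, touch again with pad centred on the bar
p=sensors.observe()['position']
arm.move_l(W3(-130,26,p[2]*1e3+8),Q,max_speed=.08)
effector.move_gripper(.048)
f0=sensors.observe()['wrist_force'];m0=sensors.observe()['moment']
hit=arm.move_l(W3(-130,26,p[2]*1e3-8),Q,max_speed=.03,stop_force=2.5)
s=sensors.observe();print(hit,s['t'],s['position'],tob(s['position']),s['wrist_force']-f0,np.array(s['moment'])-m0,s['opening'])
cw=camera_params('wrist');im=snap('wrist','w4.png')
cv2.imwrite('pics/w4c.png',cv2.resize(im[200:400,180:400,::-1],None,fx=3,fy=3))
```

```text
L in [-120.8   48.3]
L out [-120.8   55.3]
R in [-120.8    7.6]
R out [-120.8    0.6]
barL [-115.5   61.2]
barR [-115.5   48.9]
True 8.7417 [ 0.48193339 -0.18792505  0.13739581] [-130.06184378   25.70449953] [1.19759048 0.54293085 5.53444065] [ 0.05461123 -0.01089325  0.02639111] 0.047870787791835664
```

View pics/w4c.png

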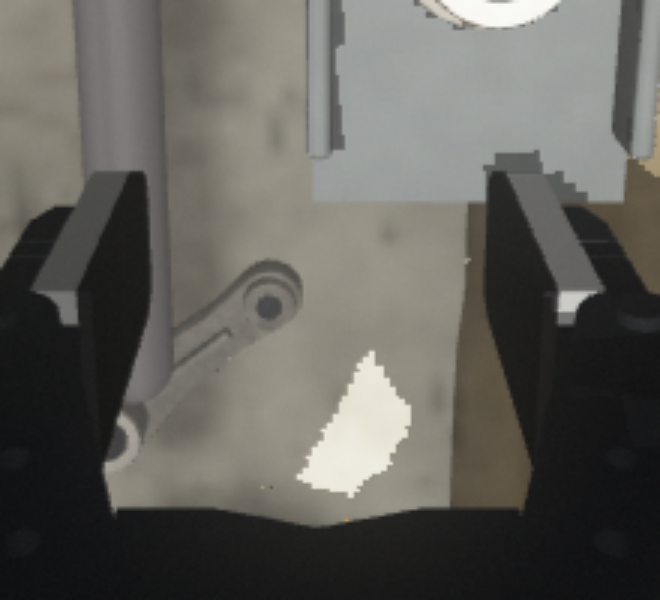

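Confirmed: pads are 7 mm thick with their front face at x≈-121, and the near pad is now centred on the bar. Now I'll press 30.5 mm and check.

Run:
```python
from fit import *
hit=arm.move_l(W3(-130,26,107.2),Q,max_speed=.04,stop_force=15)
s=sensors.observe();print(hit,s['t'],s['position'],s['wrist_force'],s['moment'])
a=snap('wrist','w5.png');b=snap('scene','s5.png')
A=a[60:420,150:430,::-1];B=cv2.resize(b[170:240,245:350,::-1],(540,360),interpolation=cv2.INTER_CUBIC)
cv2.imwrite('pics/m5.png',np.hstack([cv2.resize(A,(260,360)),B]))
```

```text
False 9.7083 [ 0.48187318 -0.18821738  0.10748285] [-0.094595   -1.33824759  7.07195464] [-0.34072663  0.14790564  0.01329421]
```

View pics/m5.png

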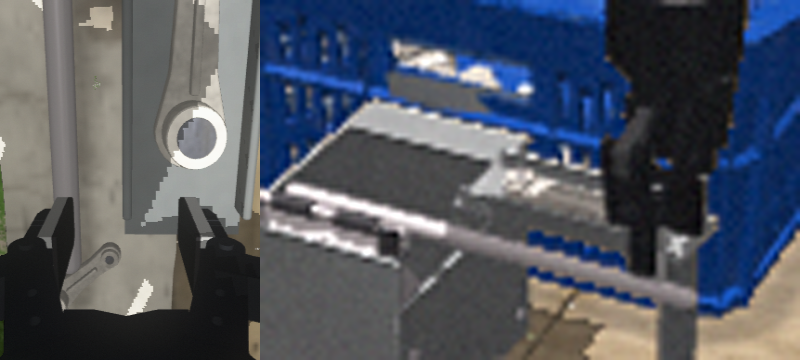

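The flap is open: the opening is dark, the bar is level with the deck, and the hold force is 7.1 N. The pusher at (195,215) stands behind the boss at (197,138). Now I'll push.

Run:
```python
from fit import *
def ringpx():
    im=get_image('wrist').astype(int);m=(im.min(2)>225)[0:250,285:385];cw=camera_params('wrist')
    return m.sum()
for x in(-112,-80,-50,-30,-10,3):
    hit=arm.move_l(W3(x,26,107.2),Q,max_speed=.06,stop_force=15)
    s=sensors.observe();print(x,hit,round(s['t'],2),np.round(s['position'],4),np.round(s['wrist_force'],1),ringpx())
    if hit:break
b=snap('top','t6.png');a=cv2.imread('pics/t0.png')
```

```text
-112 False 10.26 [ 0.4827 -0.1696  0.1075] [0.7 2.4 7. ] 1237
-80 False 10.99 [ 0.4844 -0.1377  0.1075] [0.8 2.  7.8] 1389
-50 False 11.69 [ 0.4859 -0.1077  0.1075] [-0.1  3.2  8. ] 1287
-30 False 12.22 [ 0.4869 -0.0876  0.1075] [0.9 3.6 7.3] 900
-10 False 12.76 [ 0.488  -0.0677  0.1075] [0.2 3.8 7.4] 307
3 False 13.18 [ 0.4886 -0.0546  0.1075] [0.5 3.6 7.5] 279
```

Run:
```python
from fit import *
hit=arm.move_l(W3(14,26,107.2),Q,max_speed=.05,stop_force=12);arm.dwell(.6)
s=sensors.observe();print(hit,round(s['t'],2),np.round(s['wrist_force'],1))
cw=camera_params('wrist');im=snap('wrist','w7.png')
g=cv2.cvtColor(im,cv2.COLOR_RGB2GRAY)
for b in[(22,0,143),(4,27,140),(4,-28,140),(106,-28,140),(106,95,140)]:print(b,np.round(proj(cw,W3(*b))))
S=cv2.resize(g[0:280,200:420],(44,35),interpolation=cv2.INTER_AREA)
print('\n'.join(''.join(' .:-=+*#%@'[min(9,v//26)] for v in r) for r in S))
```

```text
False 14.24 [1.3 4.2 6. ]
(22, 0, 143) [350. 260.]
(4, 27, 140) [285. 295.]
(4, -28, 140) [410. 296.]
(106, -28, 140) [435.  44.]
(106, 95, 140) [100.  44.]
@@@%%%%%%%%%@@@@@@@@@@@@@@@@@%###*****####**
@@@%%%%%%%%%%%@@@@@@@@@@@@@@@#*#******###***
@@@%%%%%%%%%%%%%%%%@@@@@@@@@@#*##***********
@@@%%%%%%%%%%%%%%%%%%%@@@%%@@#*##***********
##############################*****#********
============================================
::-:::::::::::::::::::----::::::::::::::::::
-++=::::::::::::::::::::::::::::::::::::::::
%%%#*-::::::::::::::::::::::::::::::::::::::
%@@%*====-------::::::::::::::::::::::::::::
%@@%*==================================-=-::
%@@%#+++=================================-::
%%@%#+****===============================:::
%%@%#+**+***++===========================:::
%%@%#+++====+***+=======================-:::
#%@%#+=======+**+=======================-:::
#%@%#++======+**+=======++=========+====-:::
#%@%#+*+=====+#%###%#*##############**==-:::
#%@%#*++=====+#%%%@%#*###############+==-:::
#%%%#*++=====+#%%@@%#*=++##**########+==::::
*%%%%*+*=====*%%%@@%%#*=++*++########+==::::
+%%%%*+*=====*%%%%%%%#+====+*########===::::
=+*##*++======++=========+*##########==-::::
=+++++=======+**+======+*############==-::::
==+++========+**+==*###########*####*==-::::
==+++=========+*+==###########***##**==-:::-
==+++===========+==******************=-::::-
==+++============::------------------::::::=
==+++==========+=---------------------:::::+
==+++==========+=---------------------:::::+
==+++=======---------------------------::::*
==+++===--:::----------------:::-------:::-*
==--::=::::::---------------:.-=-:-----:::-*
---:..=------+**+=-====-----:.:==-:--=--::=*
:--...===========------:::::...-==...---::=*
```

Run:
```python
from fit import *
for z in(125,137,150,200,330):
    arm.move_l(W3(14,26,z),Q,max_speed=.06 if z<180 else .15)
    s=sensors.observe();print(z,round(s['t'],2),np.round(s['wrist_force'],1))
arm.movep(np.array([.35,.4,.36]),Q);arm.dwell(.3)
s=sensors.observe();print(round(s['t'],2),np.round(s['wrist_force'],1))
for n,o in(('top','t0'),('scene','s0')):
    a=cv2.imread(f'pics/{o}.png').astype(int);b=snap(n,o+'end.png')[:,:,::-1].astype(int);c=camera_params(n)
    print(n)
    for nm,xs,y,z in(('deck',range(-130,0,10),-1.5,140),('casting',range(-100,-10,10),-1.5,150),('flap',range(10,105,12),0,140),('bar',range(-150,100,25),55,172),('above',range(-150,100,25),55,190)):
        r=[]
        for x in xs:
            u,v=np.round(proj(c,W3(x,y,z))).astype(int);r.append((int(a[v,u].mean()),int(b[v,u].mean())))
        print(nm,r)
    d=np.abs(a-b).max(2)>40;d=cv2.morphologyEx(d.astype(np.uint8),cv2.MORPH_OPEN,np.ones((2,2)))
    k,_,st,_=cv2.connectedComponentsWithStats(d)
    print([tuple(map(int,q)) for q in st[1:] if q[4]>12])
```

```text
125 14.74 [1.3 0.  5.2]
137 15.09 [3.  0.7 5.4]
150 15.46 [-0.5 -0.2 -0.7]
200 15.94 [ 0.1  0.7 -0.4]
330 16.96 [-0.5 -0.6  0.3]
18.96 [ 0.8 -0.5 -0.1]
top
deck [(160, 162), (161, 165), (155, 161), (218, 162), (139, 163), (214, 159), (172, 162), (185, 163), (187, 166), (194, 165), (189, 166), (191, 164), (155, 165)]
casting [(218, 162), (125, 166), (214, 159), (172, 162), (185, 162), (187, 166), (194, 165), (189, 166), (182, 162)]
flap [(217, 220), (221, 221), (218, 222), (218, 219), (217, 218), (219, 222), (224, 225), (224, 224)]
bar [(204, 209), (206, 203), (197, 201), (204, 209), (206, 209), (204, 203), (204, 205), (209, 211), (204, 208), (205, 211)]
above [(197, 199), (200, 209), (202, 204), (201, 206), (206, 209), (204, 203), (208, 212), (209, 211), (204, 208), (209, 208)]
[(179, 195, 108, 63, 3082), (340, 204, 10, 10, 60), (320, 206, 10, 4, 25), (0, 233, 41, 52, 1102), (127, 240, 37, 14, 375), (0, 243, 124, 177, 8315), (224, 256, 24, 4, 84), (41, 289, 6, 6, 24), (101, 345, 5, 4, 14), (222, 344, 45, 67, 1856), (272, 345, 28, 24, 353), (0, 373, 44, 21, 486), (273, 377, 35, 34, 34
[... 887 characters left out ...]
 (96, 56, 37, 65, 905), (60, 79, 5, 5, 16), (19, 84, 4, 5, 13), (48, 84, 13, 33, 223), (94, 91, 7, 6, 18), (111, 115, 3, 8, 16), (32, 118, 23, 8, 113), (34, 126, 41, 85, 1239), (0, 141, 117, 131, 2738), (54, 180, 8, 5, 23), (313, 206, 8, 7, 46), (125, 209, 59, 15, 202), (303, 208, 5, 4, 14), (66, 215, 14, 25, 181), (195, 216, 10, 6, 32), (274, 219, 3, 9, 22), (204, 224, 52, 69, 1109), (191, 234, 22, 37, 353), (120, 249, 37, 32, 246), (17, 252, 99, 105, 4315), (124, 309, 12, 12, 99), (210, 313, 15, 6, 65), (131, 324, 6, 13, 47), (88, 338, 42, 40, 688), (291, 361, 7, 4, 19), (299, 364, 8, 6, 28), (147, 373, 68, 22, 696), (139, 394, 47, 16, 375), (247, 394, 35, 24, 409), (279, 404, 17, 10, 66)]
```

The deck is now uniformly clear, the flap and bar look the same as at the start, and nothing changed near the other castings.

```bash
python3 -c "
from h import *
print(ticket.sign_off())"
```

```text
the job is handed in; nothing more can be done
None
```

I held the flap open with one finger while the other pushed the reject casting off the deck into the box, then let the flap shut and handed the job in at about 19 s; the final images show the deck empty, the flap shut and the other castings undisturbed, but I could not see the casting inside the box.

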